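# Bring the fruit board to the steriliser

## Robot

A 6-joint arm with a two-finger parallel gripper is mounted at the origin on the work surface. World frame = base frame: x ahead of the robot, y to its left, z up, the work surface at z = 0. Lengths are in m, angles in rad, forces in N, time in s.
With the tool pointing down it reaches from about 0.35 to 0.85 m from the base axis. Payload 8.1 kg.
Tool frame: the origin (TCP) lies at the very end of the fingers, on their centre line; the grasp point (between the pads) lies 19 mm behind it; z points along the fingers, y is the line along which they close (so a half turn about z gives the same grasp; the last joint's range is limited). The gripper opens to 93 mm and grips with 3 to 60 N. Pads are 15 mm wide; open, the fingers measure 128 mm over their backs; the gripper's body (75 mm by 188 mm) begins 65 mm behind the grasp point.
Start: joints at [1.108, 0.13, 1.488, -0, 1.523, -0.085], TCP at [0.221, 0.558, 0.219] pointing down, gripper open.
Joint ranges: [-2.96, 2.96], [-0.89, 2.26], [0.02, 2.5], [-1.34, 4.48], [0, 2.73], [-2.66, 2.66]. Speed limits (rad/s): [2.39, 2.39, 2.79, 3.14, 3.14, 3.14].

## Interface

Orientations are given as a rotation vector (axis times angle).
In Python, from plant import monitor, eyes, ticket gives the robot as it stands.
- The arm moves only by the tool arm_command, never from a script. Its argument "deltas" is a list that holds one entry, the list of rows, each a list of 6 numbers: the shift along the world's x, y, z in cm, then the turn, a rotation vector about the world's x, y, z in degrees. In form: [[[tx, ty, tz, rx, ry, rz], ...]]. A call has 1 to 12 rows; each row shifts and turns the commanded pose from where the row before left it; what a row does not reach is not made up. A row lasts 1/12 s, in which the tool goes at most 41.7 mm and 7.16 degrees, less where a joint would pass 70% of its speed; a pose out of reach is approached as far as the arm can. A call is refused whole if a number of a shift passes 4.17 or a number of a turn 7.16, either way. A call with a gripper value outside its range is refused whole. "gripper" is the opening, from -1 (shut) to 1 (fully open), set as the call begins (left out, the last holds). The fingers move at their own pace and stop on an object; "squeeze" is the grip in N (left out, the last holds). Time passes only in rows, so rows that do not move let the fingers close. It gives the time, the measured TCP pose, the force, the opening and the grip force at its end, in the units of the state.
- monitor.read_state(): the state, without advancing time (a new reading comes with each control period).
- eyes.read_camera(name): name is "scene" or "top"; returns the picture (420x560x3 uint8, blue, green, red); there is no depth.
- eyes.camera_model(name): a dict with "fx", "fy", "cx", "cy" (pixels), "rvec" (rotation vector, rad) and "tvec" (3), from world to camera coordinates, as OpenCV has them. Camera axes: x right, y down, z forward; pixel columns grow to the right and rows downward; lengths in m; the calibration is good to about 2 mm. A picture is of the moment at which its call begins. camera_model takes no time and is no camera call.
- ticket.close_job(): hands the job in; it is judged then, once.
The state is a dict: "t": time; "q": joint angles; "dq": joint speeds; "joint_torque": joint torques, N m; "tool_pos": TCP position; "orientation": TCP orientation; "force": force on the tool from outside, world axes, zero at the start; "wrist_torque": the same for the moment, N m; "opening": finger opening in m; "gripper_force": force on a finger pad.
Only numpy, scipy, OpenCV 4.12 (cv2) and the standard library are available. Lean on these libraries where they do the work, as an engineer would, in place of code of your own. Each camera call takes 0.05 s, during which the arm holds its last target. There are 200 camera calls.

## Task

Take the green fruit board by its top edge, right at its balance point, slide it straight up out of the slotted rack, and carry it to the steriliser. Finish holding it there, still and level, lined up about 3 cm above the slot and not touching the steriliser, ready to be lowered in. Leave the white board in the rack and the cup and the jar where they are.

Things in the scene. Friction and masses are not known exactly. Their poses are not given: they have to be found in the camera images.
- green_board: Green 12 mm plastic board, 0.3-0.6 kg, on its long edge in an outer rack slot. Blade 240 mm long, 150 high; flat 44 mm handle sticks out 130 mm from its far (+x) end at mid height. Origin: middle of blade's lower edge; x along blade to handle (blade -120 to +120, handle to +250 mm), y thickness, z up to top edge at 150. Handle shifts the balance point to x = +28 mm, 148 mm from the plain end.
- board_rack: Fixed slotted board rack of bamboo, base 210 x 156 mm and 12 mm thick, with five upright fins 12 mm thick, 190 mm long, reaching 64 mm above the counter. Four slots 20 mm wide lie between them, running along x, at y = -48, -16, +16 and +48 mm; boards stand on the base, 12 mm above the counter. Origin: centre of its underside, z up.
- steriliser: Fixed white board and knife steriliser, 330 (x) x 170 (y) x 110 mm high. Its top has one board slot at y = +35 mm, on the side nearer the rack, and at y = -45 mm three upright black knife handles that reach up to 107 mm above the top. Origin: centre of its underside, z up.
- steriliser_slot (a point): Centre of the mouth of the steriliser's board slot, level with its top, 110 mm above the counter. The slot runs 280 mm along x, is 26 mm wide along y and 45 mm deep; a board's blade goes in, its handle (pointing either way) stays above.
- white_board: White rectangular cutting board without handle, 230 x 12 x 140 mm high, loose, standing in the other outer slot of the rack, 96 mm from the green one. Origin: middle of its lower edge, z up. Leave it alone.
- measuring_cup: Steel measuring cup with a handle, 72 mm across, 85 mm high, standing on the counter. Origin: centre of its underside. Leave it alone.
- syrup_jar: Amber syrup jar with a white cap, 68 mm across, 100 mm high, standing on the counter between rack and steriliser, farther from the robot. Origin: centre of its underside. Leave it alone.

How it is judged:
On the way:
1. the green board has been slid straight up, upright, until its lower edge is clear of the rack's fins (height (world z) of green_board above 0.066 m and angle between green_board's own z axis and vertical below 0.12 rad and x of green_board in the frame of board_rack between -0.06 and 0.06 m and y of green_board in the frame of board_rack between -0.08 and 0.08 m and contact force between green_board and board_rack below 0.5 N and contact force between green_board and the fingers above 1 N), for 0.1 s.
At the end, for the whole second after the job is handed in: Board held by the fingers alone, still, within 12 mm of its balance point, level to 0.06 rad, lower edge 12 to 60 mm over the slot, within 7 mm of its centre line, 20 mm lengthwise and 0.08 rad in line, touching neither rack nor steriliser; white board, cup and jar within 20 mm of their starts (z of green_board in the frame of steriliser_slot between 0.012 and 0.06 m and y of green_board in the frame of steriliser_slot between -0.007 and 0.007 m and x of green_board in the frame of steriliser_slot between -0.02 and 0.02 m and angle between the x axis of green_board and the x axis of steriliser_slot, either way round below 0.08 rad and angle between green_board's own z axis and vertical below 0.06 rad and x of the grasp point in the frame of green_board between 0.016 and 0.04 m and z of the grasp point in the frame of green_board above 0.115 m and contact force between green_board and the fingers above 1 N and contact force between green_board and steriliser below 0.3 N and contact force between green_board and board_rack below 0.3 N and linear speed of green_board below 0.02 m/s and angular speed of green_board below 0.1 rad/s and distance of each of white_board, measuring_cup, syrup_jar from where it was at the start of the episode below 0.02 m); the arm keeps its last pose, push and grip.
It fails at once if the white board is disturbed (20 mm), or the cup or the jar (distance of any of white_board, measuring_cup, syrup_jar from where it was at the start of the episode above 0.02 m).
It fails at once if the green board knocks against the steriliser (over 2 N) (contact force between green_board and steriliser above 2 N).
It fails at once if the green board is tipped over (more than 0.35 rad from upright) (angle between green_board's own z axis and vertical above 0.35 rad).
It also fails if it takes over 48 s, if anything falls off the work surface, if the arm or the gripper's body presses on something with over 40 N, if the wrist force passes 120 N, or if a joint passes its speed limit or range.

## Working session

There is one attempt and no reset: what is moved stays moved. The work goes in short steps, Python scripts to look and compute and a tool call to move; the robot and the scene stay as the last step left them, time stands still between calls to the robot, and variables do not carry over. Pictures are saved under pics/ and viewed, at most 10 in all, crops included, and the job is handed in when it is done.

Besides the shell and the picture viewer there is one more tool, called after "Emit:" by a JSON object that holds its "fn" and its "kwargs", one argument or row to a line. arm_command: Moves the arm, as the interface text tells. Its arguments: {"type":"object","properties":{"deltas":{"type":"array"},"gripper":{"type":"number"},"squeeze":{"type":"number"}},"required":["deltas"]}

```bash
mkdir -p pics; python3 - <<'E'
from plant import monitor, eyes
import cv2, numpy as np
s=monitor.read_state(); print(s['t'],s['tool_pos'],s['orientation'],s['opening'])
for n in("scene","top"):
    cv2.imwrite(f'pics/{n}0.png',eyes.read_camera(n)); m=eyes.camera_model(n)
    R=cv2.Rodrigues(np.array(m['rvec'],float))[0]; print(n,m['fx'],m['cx'],m['cy'],-R.T@np.array(m['tvec']).ravel(),R.round(2).tolist())
E
```

```text
0.0 [0.22104694 0.55717674 0.21757907] [-5.89849550e-01 -3.08518405e+00  2.78726974e-03] 0.09269437584734377
scene 456.9134056573562 272.29500328631576 210.5898410746294 [ 0.9015192  -0.38744303  0.98424967] [[0.75, 0.66, 0.01], [0.56, -0.64, -0.52], [-0.34, 0.4, -0.85]]
top 446.74992685958443 294.4457419509932 211.6380247098574 [0.39815192 0.01487474 1.07243271] [[-0.0, -1.0, -0.02], [-0.99, 0.01, -0.16], [0.16, 0.01, -0.99]]
```

View pics/scene0.png

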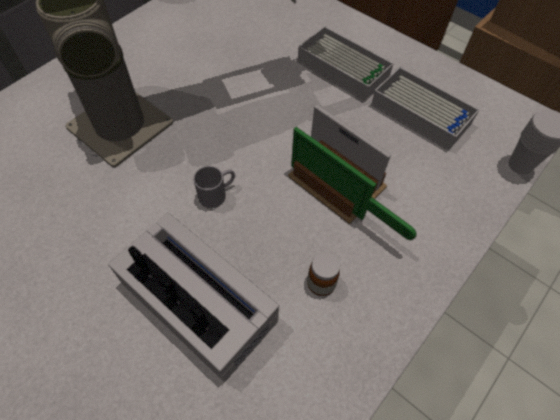

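View pics/top0.png

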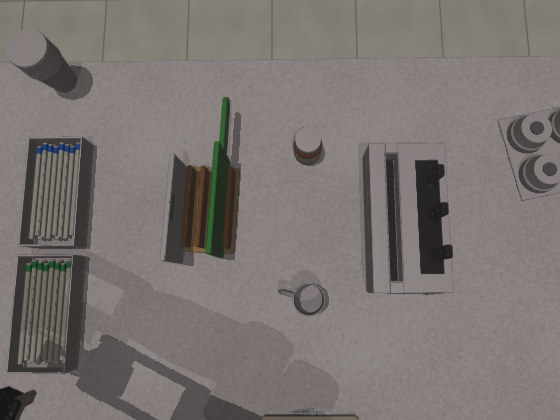

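The scene picture shows the green board at (290–410, 130–235), the steriliser at lower left, the cup at (210,187) and the jar at (323,273). In the top picture the board's top edge runs from about (208,253) to (220,143), with the handle up to (225,98). The steriliser slot is the dark strip at columns 387–397, rows 153–280.

```bash
cat > h.py <<'E'
import cv2, numpy as np
from plant import monitor, eyes
def cam(n):
    m=eyes.camera_model(n); R=cv2.Rodrigues(np.array(m['rvec'],float))[0]; t=np.array(m['tvec'],float).ravel()
    K=np.array([[m['fx'],0,m['cx']],[0,m['fy'],m['cy']],[0,0,1]]); return K,R,t
def onplane(n,uv,z):
    K,R,t=cam(n); uv=np.atleast_2d(np.array(uv,float)); c=-R.T@t
    d=(R.T@np.linalg.inv(K)@np.c_[uv,np.ones(len(uv))].T).T
    return c+d*((z-c[2])/d[:,2])[:,None]
def proj(n,P):
    K,R,t=cam(n); p=(K@(R@np.atleast_2d(P).T+t[:,None])).T; return p[:,:2]/p[:,2:]
def green(im):
    b,g,r=[im[...,i].astype(int) for i in range(3)]
    m=((g>1.5*r)&(g>1.5*b)&(g>40)).astype(np.uint8)
    n,l,s,_=cv2.connectedComponentsWithStats(m); return (l==1+np.argmax(s[1:,4])).astype(np.uint8)
E
python3 - <<'E'
from h import *
t=cv2.imread('pics/top0.png'); s=cv2.imread('pics/scene0.png')
a=cv2.resize(t[90:265,155:245],None,fx=3.4,fy=3.4,interpolation=cv2.INTER_CUBIC)
b=cv2.resize(t[135:300,355:460],None,fx=3.6,fy=3.6,interpolation=cv2.INTER_CUBIC)
h=600; c=np.zeros((h,700,3),np.uint8); c[:a.shape[0],:a.shape[1]]=a; c[:b.shape[0],310:310+b.shape[1]]=b
cv2.imwrite('pics/crop.png',np.clip(c*1.6,0,255).astype(np.uint8))
m=green(t)
for r in range(95,260,8):
    c=np.where(m[r])[0]
    if len(c): print(r,c.min(),c.max(),t[r,c.min():c.max()+1,1].tolist())
# slot and steriliser rows
for r in range(150,290,12): print(r,t[r,358:458:2,1].tolist())
E
```

```text
103 222 226 [101, 94, 93, 92, 80]
111 222 225 [95, 96, 95, 91]
119 221 225 [97, 97, 97, 97, 80]
127 221 224 [98, 97, 97, 89]
135 220 224 [92, 97, 98, 98, 75]
143 214 223 [94, 96, 97, 99, 86, 55, 72, 89, 100, 84]
151 214 218 [94, 96, 98, 96, 72]
159 213 217 [86, 97, 98, 101, 84]
167 213 217 [97, 98, 100, 92, 59]
175 212 216 [92, 97, 100, 99, 77]
183 211 215 [93, 98, 99, 99, 86]
191 210 215 [70, 97, 99, 100, 96, 71]
199 210 214 [88, 99, 101, 100, 82]
207 209 214 [76, 100, 101, 100, 92, 62]
215 209 213 [96, 101, 100, 99, 76]
223 208 213 [97, 101, 101, 100, 86, 51]
231 207 212 [74, 102, 102, 100, 98, 71]
239 207 211 [96, 103, 102, 102, 83]
247 206 211 [90, 105, 102, 101, 93, 61]
150 [123, 122, 117, 116, 64, 66, 132, 131, 129, 129, 130, 128, 129, 118, 129, 129, 129, 129, 128, 128, 128, 129, 129, 128, 129, 128, 129, 128, 128, 128, 128, 128, 128, 128, 128, 128, 128, 127, 128, 127, 128, 128, 127, 119, 122, 125, 125, 128, 133, 130]
162 [131, 118, 102, 63, 75, 67, 130, 130, 130, 129, 129, 129, 129, 119, 41, 41, 40, 45, 60, 63, 104, 129, 129, 129, 128, 128, 128, 128, 125, 37, 37, 37, 36, 37, 36
[... 1700 characters left out ...]
0, 129, 111, 112, 63, 63, 62, 97, 135, 134, 133, 133, 132, 131, 131, 99, 40, 40, 40, 46, 60, 61, 108, 132, 132, 132, 132, 131, 132, 132, 131, 47, 37, 38, 37, 37, 36, 30, 31, 32, 31, 31, 30, 30, 33, 69, 96, 126, 130, 131]
270 [126, 124, 115, 118, 62, 62, 62, 67, 137, 135, 134, 134, 133, 132, 131, 125, 54, 41, 41, 42, 72, 62, 83, 132, 132, 132, 132, 132, 132, 131, 131, 100, 39, 38, 38, 37, 37, 38, 37, 37, 38, 38, 37, 86, 129, 129, 128, 101, 129, 128]
282 [126, 128, 129, 115, 73, 63, 62, 66, 136, 136, 134, 134, 134, 133, 132, 130, 98, 100, 100, 99, 100, 99, 100, 128, 133, 132, 132, 132, 132, 132, 132, 132, 132, 131, 131, 131, 131, 130, 130, 129, 129, 129, 130, 129, 129, 129, 129, 120, 125, 123]
```

View pics/crop.png

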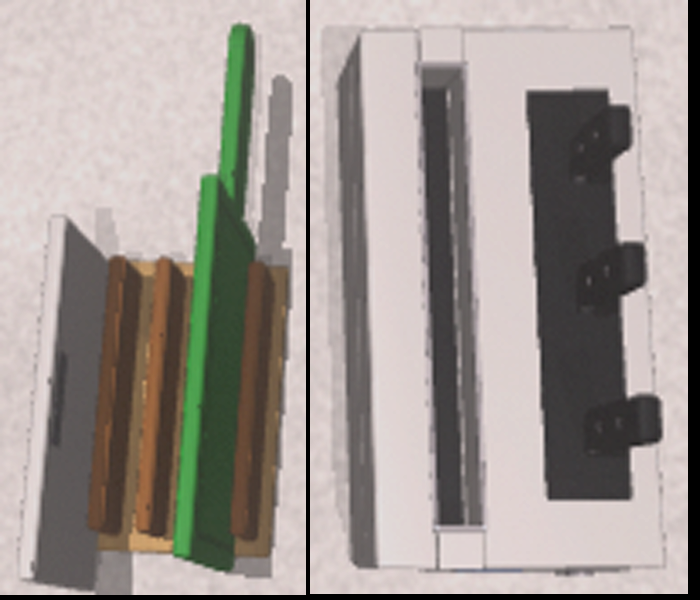

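```bash
cat > meas.py <<'E'
from h import *
def board(im,zt,n='top'):
    m=green(im); b=((m>0)&(im[...,1]>74)).astype(np.uint8)
    # blade top face rows: follow from near end; handle separate component after the step
    r1=np.where(m.any(1))[0].max()
    rows=np.arange(r1-100,r1-5); 
    L=[];Rr=[]
    for r in rows:
        c=np.where(b[r])[0]; L.append(c.min()-.5+0); Rr.append(c.max()+.5)
    pl=np.polyfit(rows,L,1); pr=np.polyfit(rows,Rr,1)
    mid=(pl+pr)/2
    rr=np.where(b.any(1))[0]; near=rr.max()+.5
    far=[r for r in range(near.astype(int)-130,int(near)) if r>=0 and b[r,int(round(np.polyval(mid,r)))]][0]-.5
    P=onplane(n,[[np.polyval(mid,near),near],[np.polyval(mid,far),far],[np.polyval(pl,near),near],[np.polyval(pr,near),near]],zt)
    return P
if __name__=='__main__':
    t=cv2.imread('pics/top0.png')
    P=board(t,.162); d=P[1]-P[0]; L=np.linalg.norm(d); u=d/L
    print('board ends',P[:2],'len',L,'thick',np.linalg.norm(P[2]-P[3]),'yaw',np.arctan2(d[1],d[0])); print('mid',P[:2].mean(0),'balance',P[:2].mean(0)+.028*u)
    G=t[...,1].astype(float); rows=np.arange(160,274); A=[];B=[]
    for r in rows:
        g=G[r,380:410]; k=np.where(g<95)[0]
        i=k[0]; A.append(380+i-1+(g[i-1]-95)/(g[i-1]-g[i])); 
        j=k[-1]; B.append(380+j+(95-g[j])/(g[j+1]-g[j]))
    pa=np.polyfit(rows,A,1);pb=np.polyfit(rows,B,1)
    print('col resid',np.std(A-np.polyval(pa,rows)),np.std(B-np.polyval(pb,rows)))
    a=onplane('top',[[np.polyval(pa,r),r] for r in(155,280)],.11); b=onplane('top',[[np.polyval(pb,r),r] for r in(155,280)],.11)
    print('slot edges',a,b,'width',np.abs(a-b)[:,1])
    for k in(.3,.5,.7): print('col profile',[int(G[r,int(np.polyval(pa,r)*(1-k)+np.polyval(pb,r)*k)]) for r in list(range(144,164))],[int(G[r,int(np.polyval(pa,r)*(1-k)+np.polyval(pb,r)*k)]) for r in range(272,298)])
    # projected check in scene of board points
    s=cv2.imread('pics/scene0.png'); m=green(s)
    print('scene proj of top ends',proj('scene',P[:2]))
    h=P[:2]; print('steril corners', onplane('top',[[355+(360-310)/3.6,135+30/3.6],[355+(632-310)/3.6,135+30/3.6],[355+(382-310)/3.6,135+567/3.6],[355+(664-310)/3.6,135+567/3.6]],.11))
E
python3 meas.py
```

```text
board ends [[0.46073813 0.20532293 0.162     ]
 [0.69813501 0.19336904 0.162     ]] len 0.23769765456209746 thick 0.010083523532941766 yaw -0.050311513121812146
mid [0.57943657 0.19934598 0.162     ] balance [0.60740114 0.19793786 0.162     ]
col resid 0.31795614921905696 0.21568991172179455
slot edges [[ 0.68045191 -0.17206611  0.11      ]
 [ 0.40593683 -0.17240922  0.11      ]] [[ 0.68018891 -0.20067559  0.11      ]
 [ 0.40580008 -0.20057708  0.11      ]] width [0.02860947 0.02816786]
col profile [129, 129, 129, 129, 129, 128, 129, 129, 103, 84, 66, 62, 62, 63, 63, 52, 42, 40, 41, 40] [42, 41, 41, 41, 41, 39, 40, 40, 46, 104, 100, 129, 133, 134, 133, 133, 134, 134, 134, 134, 133, 77, 124, 133, 135, 134]
col profile [129, 129, 129, 129, 129, 129, 129, 129, 104, 83, 65, 62, 63, 62, 62, 49, 41, 39, 40, 40] [42, 41, 41, 39, 40, 41, 41, 40, 47, 104, 99, 128, 133, 132, 133, 133, 133, 133, 132, 133, 134, 76, 129, 135, 133, 130]
col profile [129, 129, 128, 129, 128, 129, 128, 129, 104, 84, 65, 62, 62, 59, 59, 62, 82, 98, 99, 82] [74, 74, 74, 74, 85, 87, 87, 87, 87, 107, 100, 129, 133, 133, 133, 133, 133, 133, 133, 133, 132, 75, 124, 131, 132, 130]
scene proj of top ends [[293.42660235 125.54801679]
 [373.36133438 182.99149728]]
steril corners [[ 0.70770379 -0.13819959  0.11      ]
 [ 0.70608988 -0.30599635  0.11      ]
 [ 0.37995851 -0.1408193   0.11      ]
 [ 0.37922647 -0.30561802  0.11      ]]
```

```bash
python3 - <<'E'
import cv2,numpy as np
s=cv2.imread('pics/scene0.png')
a=cv2.resize(s[120:245,280:420],None,fx=2.8,fy=2.8,interpolation=cv2.INTER_CUBIC);b=cv2.resize(s[205:375,105:285],None,fx=2.2,fy=2.2,interpolation=cv2.INTER_CUBIC)
c=np.zeros((400,800,3),np.uint8);c[:a.shape[0],:a.shape[1]]=a;c[:b.shape[0],400:400+b.shape[1]]=b
cv2.imwrite('pics/crop2.png',np.clip(c*2.,0,255).astype(np.uint8))
E
```

```text
(no output)
```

View pics/crop2.png

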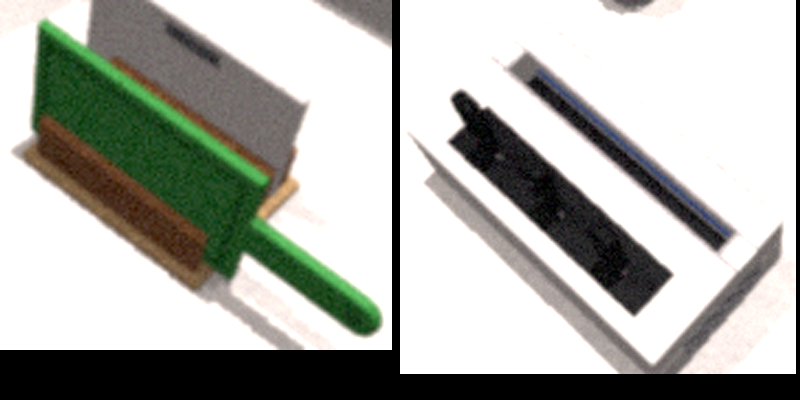

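The slot mouth is centred near (0.545, -0.187) with yaw about 0, and its width and length match the given sizes. The board's balance point is at (0.607, 0.198) with yaw -0.050; the measured length of 0.238 m agrees with 240 mm. I'm moving above the balance point with an 18.8° turn.

Emit:
{"fn": "arm_command", "kwargs": {
  "deltas": [
    [[0.8, -0.7, 0.5, 0, 0, 0.4], [1.6, -1.5, 0.5, 0, 0, 0.8], [1.6, -1.5, 0.5, 0, 0, 0.8], [1.6, -1.5, 0.5, 0, 0, 0.8], [1.6, -1.5, 0.5, 0, 0, 0.8], [1.6, -1.5, 0.5, 0, 0, 0.8], [1.6, -1.5, 0, 0, 0, 0.8], [1.6, -1.5, 0, 0, 0, 0.8], [1.6, -1.5, 0, 0, 0, 0.8], [1.6, -1.5, 0, 0, 0, 0.8], [1.6, -1.5, 0, 0, 0, 0.8], [1.6, -1.5, 0, 0, 0, 0.8]]
  ],
  "gripper": 1
}}

```text
t: 1.1
tool_pos: [0.4063, 0.3841, 0.2488]
orientation: [0.339, 3.123, -0.0]
force: [-0.2, 0.3, -0.1]
opening: 0.093
gripper_force: 0.0
```

Emit:
{"fn": "arm_command", "kwargs": {
  "deltas": [
    [[1.6, -1.5, 0, 0, 0, 0.8], [1.6, -1.5, 0, 0, 0, 0.8], [1.6, -1.5, 0, 0, 0, 0.8], [1.6, -1.5, 0, 0, 0, 0.8], [1.6, -1.5, 0, 0, 0, 0.8], [1.6, -1.5, 0, 0, 0, 0.8], [1.6, -1.5, 0, 0, 0, 0.8], [1.6, -1.5, 0, 0, 0, 0.8], [1.6, -1.5, 0, 0, 0, 0.8], [1.6, -1.5, 0, 0, 0, 0.8], [1.6, -1.5, 0, 0, 0, 0.8], [1.4, -1.0, 0, 0, 0, 0.8]]
  ]
}}

```text
t: 2.1
tool_pos: [0.5963, 0.2083, 0.2488]
orientation: [-0.078, -3.141, 0.001]
force: [0.8, 0.7, -0.3]
opening: 0.0933
gripper_force: 0.0
```

Emit:
{"fn": "arm_command", "kwargs": {
  "deltas": [
    [[0.8, -0.8, 0, 0, 0, 0.2], [0, 0, 0, 0, 0, 0], [0, 0, 0, 0, 0, 0]]
  ]
}}

```text
t: 2.35
tool_pos: [0.6032, 0.2022, 0.2485]
orientation: [-0.075, -3.14, -0.0]
force: [1.2, 0.7, 0.1]
opening: 0.0931
gripper_force: 0.0
```

```bash
cat > st.py <<'E'
from h import *
from scipy.spatial.transform import Rotation as Ro
s=monitor.read_state(); R=Ro.from_rotvec(s['orientation']).as_matrix()
print('t',s['t'],'tcp',s['tool_pos'].round(4) if hasattr(s['tool_pos'],'round') else s['tool_pos'],'z',R[:,2].round(4),'yaw',np.degrees(np.arctan2(R[1,1],R[0,1]))-90,'open',s['opening'],'gf',s['gripper_force'],'F',np.round(s['force'],2),'T',np.round(s['wrist_torque'],3),'q',np.round(s['q'],2))
E
python3 st.py
```

```text
t 2.35 tcp [0.6032 0.2022 0.2485] z [-7.e-04  1.e-04 -1.e+00] yaw -2.7243381151678534 open 0.09312003045503849 gf 0.0 F [1.2  0.73 0.09] T [ 0.029  0.016 -0.025] q [ 0.24  0.22  1.34  0.    1.59 -1.28]
```

Emit:
{"fn": "arm_command", "kwargs": {
  "deltas": [
    [[0.2, -0.2, 0, 0, 0, -0.1], [0.2, -0.2, -1, 0, 0, 0], [0, 0, -2, 0, 0, 0], [0, 0, -2, 0, 0, 0], [0, 0, -2, 0, 0, 0], [0, 0, -1.5, 0, 0, 0], [0, 0, -1, 0, 0, 0], [0, 0, -1, 0, 0, 0], [0, 0, -1, 0, 0, 0], [0, 0, -1, 0, 0, 0], [0, 0, 0, 0, 0, 0], [0, 0, 0, 0, 0, 0]]
  ]
}}

```text
t: 3.35
tool_pos: [0.607, 0.1987, 0.1231]
orientation: [-0.075, -3.14, 0.0]
force: [-1.1, -0.4, 0.3]
opening: 0.0929
gripper_force: 0.0
```

```bash
python3 st.py; python3 - <<'E'
from h import *
a=eyes.read_camera('top'); b=eyes.read_camera('scene')
c=np.hstack([cv2.resize(a[80:270,150:270],(379,600),interpolation=cv2.INTER_CUBIC),cv2.resize(b[90:260,270:385],(406,600),interpolation=cv2.INTER_CUBIC)])
cv2.imwrite('pics/g1.png',np.clip(c*1.6,0,255).astype(np.uint8))
E
```

```text
t 3.35 tcp [0.607  0.1987 0.1231] z [-9.e-04 -3.e-04 -1.e+00] yaw -2.7430833900446174 open 0.09289896269317241 gf 0.0 F [-1.05 -0.4   0.33] T [0.041 0.053 0.012] q [ 0.24  0.29  1.48 -0.    1.37 -1.29]
```

View pics/g1.png

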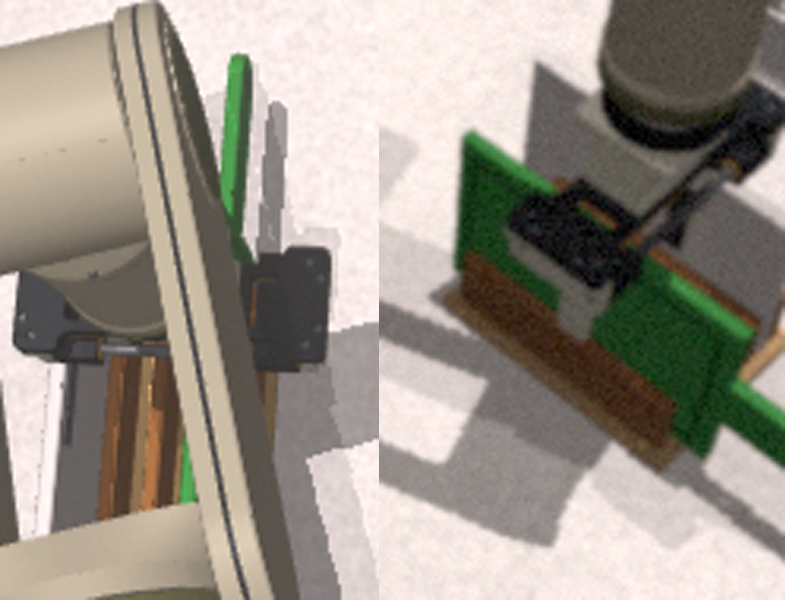

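The fingers straddle the board's top edge, with the white board clear behind the far finger. Closing on it now.

Emit:
{"fn": "arm_command", "kwargs": {
  "deltas": [
    [[0, 0, 0, 0, 0, 0], [0, 0, 0, 0, 0, 0], [0, 0, 0, 0, 0, 0], [0, 0, 0, 0, 0, 0], [0, 0, 0, 0, 0, 0], [0, 0, 0, 0, 0, 0], [0, 0, 0, 0, 0, 0], [0, 0, 0, 0, 0, 0], [0, 0, 0, 0, 0, 0], [0, 0, 0, 0, 0, 0], [0, 0, 0, 0, 0, 0], [0, 0, 0, 0, 0, 0]]
  ],
  "gripper": -1,
  "squeeze": 35
}}

```text
t: 4.45
tool_pos: [0.6073, 0.1987, 0.1236]
orientation: [-0.075, -3.141, 0.0]
force: [0.8, -0.1, 0.2]
opening: 0.0174
gripper_force: 0.0
```

```bash
python3 st.py
```

```text
t 4.45 tcp [0.6073 0.1987 0.1236] z [-0. -0. -1.] yaw -2.7468758018927417 open 0.017379692295722924 gf 0.0 F [ 0.84 -0.14  0.21] T [-0.007 -0.02   0.009] q [ 0.24  0.29  1.48  0.    1.37 -1.29]
```

Emit:
{"fn": "arm_command", "kwargs": {
  "deltas": [
    [[0, 0, 0, 0, 0, 0], [0, 0, 0, 0, 0, 0], [0, 0, 0, 0, 0, 0], [0, 0, 0, 0, 0, 0], [0, 0, 0, 0, 0, 0], [0, 0, 0, 0, 0, 0]]
  ]
}}

```text
t: 4.95
tool_pos: [0.6073, 0.1987, 0.1236]
orientation: [-0.075, -3.141, 0.0]
force: [0.6, 0.3, -0.0]
opening: 0.0119
gripper_force: 35.0
```

```bash
python3 st.py
```

```text
t 4.95 tcp [0.6073 0.1987 0.1236] z [-0.e+00 -1.e-04 -1.e+00] yaw -2.7469904884967917 open 0.011882045937146443 gf 34.99948024749756 F [ 0.57  0.32 -0.01] T [-0.141  0.029 -0.046] q [ 0.24  0.29  1.48 -0.    1.37 -1.29]
```

Emit:
{"fn": "arm_command", "kwargs": {
  "deltas": [
    [[0, 0, 0.3, 0, 0, 0], [0, 0, 0.5, 0, 0, 0], [0, 0, 0.5, 0, 0, 0], [0, 0, 0.5, 0, 0, 0], [0, 0, 0.2, 0, 0, 0], [0, 0, 0, 0, 0, 0], [0, 0, 0, 0, 0, 0], [0, 0, 0, 0, 0, 0]]
  ]
}}

```text
t: 5.62
tool_pos: [0.6071, 0.1987, 0.1434]
orientation: [-0.075, -3.14, 0.0]
force: [0.1, -0.8, -5.3]
opening: 0.0119
gripper_force: 35.0
```

```bash
python3 st.py
```

```text
t 5.6167 tcp [0.6071 0.1987 0.1434] z [-4.e-04 -1.e-04 -1.e+00] yaw -2.744795403840243 open 0.011921609222191092 gf 34.99823033809662 F [ 0.07 -0.81 -5.32] T [ 0.054 -0.006  0.022] q [ 0.24  0.28  1.46 -0.    1.41 -1.29]
```

The board weighs about 5.3 N and the wrist moment is near zero, so the grip is at the balance point. Continuing straight up.

Emit:
{"fn": "arm_command", "kwargs": {
  "deltas": [
    [[0, 0, 0.5, 0, 0, 0], [0, 0, 1, 0, 0, 0], [0, 0, 1, 0, 0, 0], [0, 0, 1, 0, 0, 0], [0, 0, 1, 0, 0, 0], [0, 0, 1, 0, 0, 0], [0, 0, 1, 0, 0, 0], [0, 0, 1, 0, 0, 0], [0, 0, 1, 0, 0, 0], [0, 0, 0.5, 0, 0, 0], [0, 0, 0, 0, 0, 0], [0, 0, 0, 0, 0, 0]]
  ]
}}

```text
t: 6.62
tool_pos: [0.6075, 0.1987, 0.2338]
orientation: [0.075, 3.14, 0.0]
force: [-0.3, 0.3, -7.1]
opening: 0.0115
gripper_force: 35.0
```

Emit:
{"fn": "arm_command", "kwargs": {
  "deltas": [
    [[0, 0, 0.5, 0, 0, 0], [0, 0, 1, 0, 0, 0], [0, 0, 1, 0, 0, 0], [0, 0, 1, 0, 0, 0], [0, 0, 0.5, 0, 0, 0], [0, 0, 0, 0, 0, 0], [0, 0, 0, 0, 0, 0]]
  ]
}}

```text
t: 7.2
tool_pos: [0.6077, 0.1988, 0.2745]
orientation: [0.075, 3.139, 0.001]
force: [0.2, 0.9, -6.6]
opening: 0.0117
gripper_force: 35.0
```

```bash
python3 st.py; python3 - <<'E'
from h import *
for n in('top','scene'):
    im=eyes.read_camera(n); cv2.imwrite(f'pics/lift_{n}.png',im)
cv2.imwrite('pics/liftv.png',np.clip(np.vstack([cv2.imread('pics/lift_top.png')[60:280,100:420],cv2.imread('pics/lift_scene.png')[60:280,200:520]])*1.6,0,255).astype(np.uint8).repeat(1,0))
E
```

```text
t 7.2 tcp [0.6077 0.1988 0.2745] z [ 1.4e-03  3.0e-04 -1.0e+00] yaw -2.745470346991766 open 0.01174370881952887 gf 34.99818027019501 F [ 0.24  0.87 -6.63] T [-0.008  0.055  0.011] q [ 0.24  0.22  1.29 -0.    1.63 -1.29]
```

View pics/liftv.png

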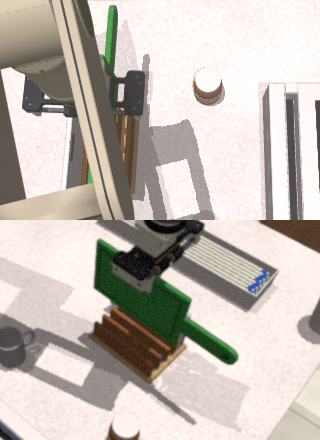

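The board is lifted clear and hanging upright over the rack: the white board is still in its slot, and the jar at (207,82) in the top half stands undisturbed. Carrying it toward the slot.

Emit:
{"fn": "arm_command", "kwargs": {
  "deltas": [
    [[0, -0.5, 0, 0, 0, 0], [-0.15, -1, 0, 0, 0, 0.12], [-0.15, -1.5, 0, 0, 0, 0.12], [-0.15, -1.5, 0, 0, 0, 0.12], [-0.15, -1.5, 0, 0, 0, 0.12], [-0.15, -1.5, 0, 0, 0, 0.12], [-0.15, -1.5, 0, 0, 0, 0.12], [-0.15, -1.5, 0, 0, 0, 0.12], [-0.15, -1.5, 0, 0, 0, 0.12], [-0.15, -1.5, 0, 0, 0, 0.12], [-0.15, -1.5, 0, 0, 0, 0.12], [-0.15, -1.5, 0, 0, 0, 0.12]]
  ]
}}

```text
t: 8.3
tool_pos: [0.5902, 0.032, 0.2733]
orientation: [-0.04, -3.141, 0.001]
force: [1.1, 0.2, -6.2]
opening: 0.0118
gripper_force: 35.0
```

Emit:
{"fn": "arm_command", "kwargs": {
  "deltas": [
    [[-0.15, -1.5, 0, 0, 0, 0.12], [-0.15, -1.5, 0, 0, 0, 0.12], [-0.15, -1.5, 0, 0, 0, 0.12], [-0.15, -1.5, 0, 0, 0, 0.12], [-0.15, -1.5, 0, 0, 0, 0.12], [-0.15, -1.5, 0, 0, 0, 0.12], [-0.15, -1.5, 0, 0, 0, 0.12], [-0.15, -1.5, 0, 0, 0, 0.12], [-0.15, -1.5, 0, 0, 0, 0.12], [-0.15, -1.5, 0, 0, 0, 0.12], [-0.15, -1.5, 0, 0, 0, 0.12], [-0.15, -1.5, 0, 0, 0, 0.12]]
  ]
}}

```text
t: 9.3
tool_pos: [0.5719, -0.1478, 0.2733]
orientation: [-0.0, -3.141, 0.0]
force: [-0.1, -0.3, -5.3]
opening: 0.0119
gripper_force: 35.0
```

Emit:
{"fn": "arm_command", "kwargs": {
  "deltas": [
    [[0, -1.5, 0, 0, 0, 0], [0, -1, 0, 0, 0, 0], [0, -0.8, 0, 0, 0, 0], [0, -0.5, 0, 0, 0, 0], [0, -0.3, 0, 0, 0, 0], [0, 0, 0, 0, 0, 0], [0, 0, 0, 0, 0, 0], [0, 0, 0, 0, 0, 0], [0, 0, 0, 0, 0, 0], [0, 0, 0, 0, 0, 0]]
  ]
}}

```text
t: 10.13
tool_pos: [0.5729, -0.1868, 0.2737]
orientation: [-0.001, 3.141, 0.0]
force: [-0.1, -0.6, -6.2]
opening: 0.0117
gripper_force: 35.0
```

```bash
python3 st.py; python3 - <<'E'
from h import *
for n in('top','scene'):
    im=eyes.read_camera(n); cv2.imwrite(f'pics/s_{n}.png',im)
t=cv2.imread('pics/s_top.png');s=cv2.imread('pics/s_scene.png')
a=cv2.resize(t[80:310,330:470],(365,600),interpolation=cv2.INTER_CUBIC); b=cv2.resize(s[150:390,100:274],(435,600),interpolation=cv2.INTER_CUBIC)
cv2.imwrite('pics/sv.png',np.clip(np.hstack([a,b])*1.6,0,255).astype(np.uint8))
E
```

```text
t 10.1333 tcp [ 0.5729 -0.1868  0.2737] z [ 1.e-04  0.e+00 -1.e+00] yaw 0.0528648816493984 open 0.011743314006670754 gf 34.99828219413757 F [-0.09 -0.59 -6.16] T [ 0.034 -0.005 -0.058] q [-0.4   0.12  1.4   0.    1.62 -1.97]
```

View pics/sv.png

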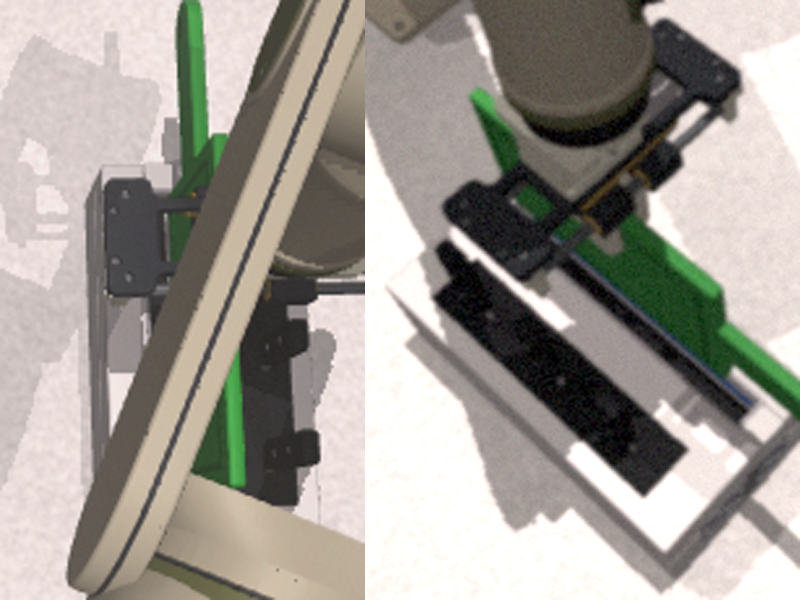

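The board hangs over the slot in line with it. In the left (top) view its top face runs from crop (215,137) to (235,485). In the scene crop the top corners are at about (485,92) and (722,285). Next I compare these with the positions predicted for a level board.

```bash
python3 - <<'E'
from h import *
t=cv2.imread('pics/s_top.png');s=cv2.imread('pics/s_scene.png')
zb=.162; C=np.array([.545,-.187])
P=lambda x,y,z: [C[0]+x,C[1]+y,zb+z]
pts={'nearTop+':P(-.12,.006,.15),'nearTop-':P(-.12,-.006,.15),'farTop+':P(.12,.006,.15),'farTop-':P(.12,-.006,.15),'farBot-':P(.12,-.006,0),'handleTipTop':P(.25,0,.097)}
for k,v in pts.items(): print(k,'top',proj('top',v)[0].round(1),'scene',proj('scene',v)[0].round(1))
b,g,r=[t[...,i].astype(int) for i in range(3)]; m=(g>1.5*r)&(g>1.5*b)&(g>74)
yy,xx=np.where(m); print('rows',yy.min(),yy.max())
rows=[q for q in range(128,272,6)]
for q in rows:
    c=np.where(m[q])[0]
    if len(c): w=onplane('top',[[(c.min()+c.max())/2,q]],.312)[0]; print(q,c.min(),c.max(),w.round(4)[:2])
b,g,r=[s[...,i].astype(int) for i in range(3)]; m=(g>1.5*r)&(g>1.5*b)&(g>40)
out=np.zeros_like(s); out[m]=s[m]
cr=lambda x0,y0,w,h:cv2.resize(np.clip(s[y0:y0+h,x0:x0+w]*2.2,0,255).astype(np.uint8),(w*6,h*6),interpolation=cv2.INTER_CUBIC)
cv2.imwrite('pics/corn.png',np.hstack([cr(280-100+100,180,1,90)[:, :0],cr(275,170,5,95)[:,:0],cr(120,175,1,95)[:,:0],cr(280,175,0+1,95)[:,:0],cr(140,175,45,95),cr(355-130,235,80,95)]))
E
```

```text
nearTop+ top [417.6 267.4] scene [144.  181.4]
nearTop- top [424.7 267.4] scene [138.8 185.6]
farTop+ top [410.9 130.8] scene [242.4 262.3]
farTop- top [417.7 130.8] scene [237.3 267.4]
farBot- top [399.4 155. ] scene [241.9 300.4]
handleTipTop top [404.3  75.7] scene [300.6 327.4]
rows 80 270
128 404 409 [ 0.6703 -0.1734]
134 404 416 [ 0.6592 -0.1791]
140 412 413 [ 0.6481 -0.183 ]
218 420 421 [ 0.509  -0.1901]
224 417 421 [ 0.4987 -0.187 ]
230 416 421 [ 0.4884 -0.1857]
236 417 422 [ 0.4781 -0.1869]
242 417 422 [ 0.4679 -0.1864]
248 417 422 [ 0.4577 -0.1859]
254 418 423 [ 0.4475 -0.187 ]
260 418 423 [ 0.4374 -0.1865]
266 26 70 [0.4307 0.4466]Traceback (most recent call last):
  File "<stdin>", line 16, in <module>
    return _nx.concatenate(arrs, 1, dtype=dtype, casting=casting)
           ~~~~~~~~~~~~~~~^^^^^^^^^^^^^^^^^^^^^^^^^^^^^^^^^^^^^^^
ValueError: all the input array dimensions except for the concatenation axis must match exactly, but along dimension 0, the array at index 0 has size 540 and the array at index 1 has size 570
```

```bash
python3 - <<'E'
from h import *
from scipy.optimize import least_squares
def mask(s):
    b,g,r=[s[...,i].astype(int) for i in range(3)]; return (g>1.5*r)&(g>1.5*b)&(g>35)
s0=cv2.imread('pics/scene0.png'); s1=cv2.imread('pics/s_scene.png')
def upper(s,c0,c1,lo,hi):
    m=mask(s); out=[]
    for c in range(c0,c1):
        k=np.where(m[lo:hi,c])[0]
        if len(k): out.append((c,lo+k[0]))
    return np.array(out)
def edge(C,yaw,zb,pitch=0):
    u=np.array([np.cos(yaw),np.sin(yaw)]);n=np.array([-u[1],u[0]])
    return proj('scene',[[*(C+x*u+.006*n),zb+.15-pitch*(x-.028)] for x in(-.12,.12)])
def show(name,U,e):
    d=(e[1]-e[0])/np.linalg.norm(e[1]-e[0]); nn=np.array([-d[1],d[0]])
    res=(U+[0,-.5]-e[0])@nn; 
    print(name,'edge',e.round(1).tolist()); print(np.c_[U,res.round(1)].tolist()[::4])
show('start',upper(s0,295,372,120,200),edge(np.array([.5794,.1993]),-.0503,.012))
show('now',np.vstack([upper(s1,142,160,170,225),upper(s1,208,243,225,290)]),edge(np.array([.545,-.187]),0,.162))
m=mask(s1)
e=edge(np.array([.545,-.187]),0,.162); e2=edge(np.array([.545,-.187]),0,.162,.03); print('pitch .03 shifts',(e2-e).round(2).tolist())
E
```

```text
start edge [[294.7, 123.9], [375.4, 181.7]]
[[295.0, 128.0, 2.8], [299.0, 130.0, 2.1], [303.0, 132.0, 1.4], [307.0, 135.0, 1.5], [311.0, 137.0, 0.8], [315.0, 140.0, 0.9], [319.0, 143.0, 1.0], [323.0, 146.0, 1.1], [327.0, 149.0, 1.2], [331.0, 152.0, 1.3], [335.0, 155.0, 1.4], [339.0, 158.0, 1.5], [343.0, 160.0, 0.8], [347.0, 163.0, 0.9], [351.0, 166.0, 1.1], [355.0, 169.0, 1.2], [359.0, 172.0, 1.3], [363.0, 175.0, 1.4], [367.0, 178.0, 1.5], [371.0, 180.0, 0.8]]
now edge [[144.0, 181.4], [242.4, 262.3]]
[[142.0, 188.0, 6.0], [146.0, 186.0, 1.9], [150.0, 189.0, 1.7], [154.0, 199.0, 6.9], [158.0, 204.0, 8.2], [210.0, 239.0, 2.2], [214.0, 243.0, 2.7], [218.0, 246.0, 2.5], [222.0, 249.0, 2.3], [226.0, 252.0, 2.1], [230.0, 255.0, 1.8], [234.0, 259.0, 2.4], [238.0, 262.0, 2.2], [242.0, 271.0, 6.6]]
pitch .03 shifts [[-0.58, -1.43], [0.08, 0.72]]
```

The board is level (pitch under about 0.02 rad), at y = -0.1865 and in line with the slot. Lowering 2 cm brings its lower edge to about 3.2 cm above the slot.

Emit:
{"fn": "arm_command", "kwargs": {
  "deltas": [
    [[0, 0, -0.3, 0, 0, 0], [0, 0, -0.5, 0, 0, 0], [0, 0, -0.5, 0, 0, 0], [0, 0, -0.4, 0, 0, 0], [0, 0, -0.3, 0, 0, 0], [0, 0, 0, 0, 0, 0], [0, 0, 0, 0, 0, 0], [0, 0, 0, 0, 0, 0], [0, 0, 0, 0, 0, 0], [0, 0, 0, 0, 0, 0], [0, 0, 0, 0, 0, 0], [0, 0, 0, 0, 0, 0]]
  ]
}}

```text
t: 11.23
tool_pos: [0.5729, -0.1873, 0.2538]
orientation: [-0.0, 3.141, -0.0]
force: [0.3, -0.0, -5.4]
opening: 0.0119
gripper_force: 35.0
```

```bash
python3 st.py; python3 -c "
from plant import ticket; print(ticket.close_job())"
```

```text
t 11.2333 tcp [ 0.5729 -0.1873  0.2538] z [ 3.e-04 -1.e-04 -1.e+00] yaw 0.014604233850306514 open 0.011941471989222114 gf 34.998162388801575 F [ 0.29 -0.01 -5.39] T [ 0.07  -0.02  -0.025] q [-0.4   0.13  1.43  0.    1.59 -1.97]
the job is handed in; nothing more can be done
None
```

I handed the job in at 11.2 s with the green board gripped at its balance point, still, level and in line about 3 cm above the steriliser slot; the hand-in returned no verdict.

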